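# Ram a pressed-tea roll home in its gift tube

## Robot

A 7-joint arm with a two-finger parallel gripper is mounted at the origin on the work surface. World frame = base frame: x ahead of the robot, y to its left, z up, the work surface at z = 0. Lengths are in m, angles in rad, forces in N, time in s.
With the tool pointing down it reaches from about 0.35 to 0.9 m from the base axis. Payload 8.1 kg.
Tool frame: the origin (TCP) lies midway between the tips of the shut fingers; the grasp point (between the pads) lies 19 mm behind it; z points along the fingers, y is the line along which they close (so a half turn about z gives the same grasp; the last joint's range is limited). The gripper opens to 92 mm and grips with 3 to 60 N. Pads are 19 mm wide; open, the fingers measure 130 mm over their backs; the gripper's body (75 mm by 190 mm) begins 47 mm behind the grasp point.
Start: joints at [1.076, 0.434, 0.025, 1.573, -0.012, 1.134, -0.075], TCP at [0.239, -0.578, 0.227] pointing down, gripper open.
Joint ranges: [-2.62, 2.62], [-0.44, 2.09], [-1.27, 1.32], [0.08, 2.57], [-1.32, 4.46], [0.12, 2], [-2.74, 2.74]. Speed limits (rad/s): [2.22, 2.22, 3.01, 3.01, 3.14, 3.14, 3.14].

## Interface

Orientations are given as a rotation vector (axis times angle).
In Python, from cell import arm gives the robot as it stands.
- The arm moves only by the tool send_rows, never from a script. Its argument "increments" is a list of rows, each a list of 3 entries, a list of its own where there are three numbers: the finger opening in cm, from 0 to 9.18, then the shift along the tool's x, y, z in cm, then the turn, a rotation vector about the tool's x, y, z in rad. A call has 1 to 5 rows; each row shifts and turns the commanded pose from where the row before left it, along the tool's axes as they then stand; what a row does not reach is not made up. A row lasts 1/10 s, in which the tool goes at most 50 mm and 8.59 degrees, less where a joint would pass 70% of its speed; a pose out of reach is approached as far as the arm can. A call is refused whole if a number of a shift passes 5 or a number of a turn 0.15, either way. A call with a gripper value outside its range is refused whole. The fingers move at their own pace and stop on an object; "force" is the grip in N (left out, the last holds). Time passes only in rows, so rows that do not move let the fingers close. It gives the time, the measured TCP pose, the force, the opening and the grip force at its end, in the units of the state.
- arm.observe(): the state, without advancing time (a new reading comes with each control period).
- arm.get_image(name): name is "scene" or "top" or "wrist"; returns the picture (480x640x3 uint8, red, green, blue); there is no depth.
- arm.camera_params(name): a dict with "camera_matrix" (3x3 intrinsics, pixels), "k1" (the pictures are not rectified: a ray, as slopes to the right and down, at radius r is drawn at 1 + k1 r^2 times it, then the intrinsics apply), "R" (3x3) and "t" (3): a world point X has camera coordinates R X + t. Camera axes: x right, y down, z forward; pixel columns grow to the right and rows downward; lengths in m; the calibration is good to about 2 mm. A picture is of the moment at which its call begins: read the wrist's pose just before it. camera_params takes no time and is no camera call; for the wrist camera it gives the pose at the moment of the call.
- arm.sign_off(): hands the job in; it is judged then, once.
The state is a dict: "clock": time; "joints": joint angles; "dq": joint speeds; "joint_efforts": joint torques, N m; "position": TCP position; "ee_rot": TCP orientation; "force": force on the tool from outside, world axes, zero at the start; "ft_torque": the same for the moment, N m; "width": opening from 0.0 (shut) to 1.0 (fully open); "gripper_force": force on a finger pad.
Only numpy, scipy, OpenCV 4.12 (cv2) and the standard library are available. Lean on these libraries where they do the work, as an engineer would, in place of code of your own. Each camera call takes 0.05 s, during which the arm holds its last target. There are 200 camera calls.

## Task

Draw the wooden tamping rod out of the pigeonhole rack and, with its round foot, ram the tea roll that is stuck near the mouth of the open clear tube down until it is fully home on the tube's bottom, pressing it firmly there. Then stand the rod, foot down, in the blue tool pot and let go; leave the other tea things standing about where they are.

Things in the scene. Friction and masses are not known exactly. Their poses are not given: they have to be found in the camera images.
- rod: loose wooden tamping rod, 185 long, 0.28 kg. Origin on its axis at mid length (centre of mass 23 nearer the handle end); x axis runs from foot to handle end. From the foot: 100 of round pale shaft, diameter 32, then 85 of square dark handle, 32 x 32, faces along its y and z. At the start it lies level in the rack's middle lower hole, handle in, 80 to 95 of the foot end sticking out
- rod_foot (a point): centre of the rod's flat foot, 92.5 from its origin; axes as the rod's. The bench between the robot, the rack and the tubes (x 0.38 to 0.51, y -0.10 to 0.24 m) is always clear, for laying the rod down
- rod_top (a point): centre of the rod's handle end, 92.5 from its origin; axes as the rod's
- rack: fixed dark wooden pigeonhole rack, 124 deep (x), 242 wide (y), 130 high, open to the front, along its -x. Origin under its centre, on the bench. Middle lower hole: 70 wide, 60 high, floor 4 above the bench; the rod slides straight out along -x. Being tall, it lets a gripper take the rod only near its foot, too low for the tube: draw it out, lay it down, take it again by the handle
- tube: fixed clear tube on a pale 85 x 85 x 12 wooden foot, open at the top: outer diameter 54, bore 48, rim 150 above the bench, inner floor 14 above it. Origin under its centre, on the bench. Two like tubes beside it (in any order, centres 90 or more apart) are finished, with orange caps, 162 high over all
- tube_rim (a point): centre of the open tube's mouth, 150 above the bench
- roll_top (a point): centre of the upper face of the dark green pressed-tea roll (diameter 47, 60 long, white paper band) that is stuck in the open tube; at home it lies 74 above the bench, 76 below the rim
- roll (a joint): how deep the roll's upper face lies below the tube's rim, m: 0 flush with the rim, 0.010 to 0.035 at the start, 0.076 fully home on the bottom. It slides stiffly, moving when pushed with 7 N or somewhat more (add about 0.6 N for each 10 mm/s), and stays where it is left
- pot: fixed blue ceramic tool pot, empty, outer diameter 84, height 105, opening 72 across at the top and 68 at the bottom, inner floor 8 above the bench. Origin under its centre, on the bench
- pot_in (a point): centre of the pot's inner floor
- tea_tin: bystander: green tin, diameter 72, height 110; origin under its centre
- bowl: bystander: white bowl, diameter 120, height 50; origin under its centre
- cup: bystander: white cup, diameter 72, height 60; origin under its centre
- jar: bystander: amber jar, diameter 70, height 120; origin under its centre
- cap: bystander: orange cap lying flat, diameter 60, height 22; origin under its centre
Mind the look-alikes: they are no part of the job. Of the things shaped like the rod, the wooden one is meant.

How it is judged:
By the outcome, as a careful person would: the job done as asked, in the order asked, and still so for the second after the job is handed in, with the robot touching nothing.
It also fails if it takes over 72 s, if anything falls off the work surface, if the arm or the gripper's body presses on something with over 40 N, if the wrist force passes 120 N, or if a joint passes its speed limit or range.

## Working session

There is one attempt and no reset: what is moved stays moved. The work goes in short steps, Python scripts to look and compute and a tool call to move; the robot and the scene stay as the last step left them, time stands still between calls to the robot, and variables do not carry over. Pictures are saved under pics/ and viewed, at most 10 in all, crops included, and the job is handed in when it is done.

Besides the shell and the picture viewer there is one more tool, called after ">>>" as a command line: name --argument value ..., lists and objects as JSON in quotes. send_rows: Moves the arm, as the interface text tells. Its arguments: {"type":"object","properties":{"increments":{"type":"array"},"force":{"type":"number"}},"required":["increments"]}

```bash
mkdir -p pics; ls; python3 - <<'E'
from cell import arm
import cv2,numpy as np
print(arm.observe())
for n in("scene","top"):
    im=arm.get_image(n); cv2.imwrite(f"pics/{n}0.png",im[:,:,::-1]); p=arm.camera_params(n)
    print(n,p, -np.array(p["R"]).T@p["t"])
E
```

```text
pics
{'clock': 0.0, 'joints': array([ 1.07644559,  0.43524157,  0.02499367,  1.57410731, -0.01160167,
        1.13400923, -0.07507537]), 'dq': array([-4.38104318e-04, -1.69166373e-04,  5.31413434e-04, -1.67982563e-03,
       -1.02927966e-04,  4.79993801e-05, -2.37588354e-03]), 'joint_efforts': array([-6.44169504e-04, -6.67849374e+01,  9.84781981e-01, -3.14465439e+01,
       -6.04124274e-02,  4.27184394e-02,  1.36300810e-04]), 'position': array([ 0.23836523, -0.57719478,  0.22592973]), 'ee_rot': array([-3.08001533e+00, -6.11031365e-01,  7.30165654e-04]), 'force': array([-0.24539433, -0.59208822, -0.60969769]), 'ft_torque': array([ 0.0031808 ,  0.00928546, -0.09274552]), 'gripper_force': 0.0, 'width': 0.9982100601534596}
scene {'camera_matrix': array([[443.65504511,   0.        , 317.84885647],
       [  0.        , 443.65504511, 248.50367313],
       [  0.        ,   0.        ,   1.        ]]), 'k1': -0.10692496524177338, 'R': array([[-0.29338158,  0.95584414,  0.01700671],
       [ 0.50890458,  0.17121046, -0.84362498],
       [-0.80928572, -0.23884923, -0.53666346]]), 't': array([ 0.13071666, -0.16615324,  1.51397562])} [1.34814485 0.26511433 0.67010131]
top {'camera_matrix': array([[585.38109443,   0.        , 321.95566904],
       [  0.        , 585.38109443, 244.60979657],
       [  0.        ,   0.        ,   1.        ]]), 'k1': -0.1827068489580365, 'R': array([[ 0.01147577, -0.99977475,  0.01785351],
       [-0.98968857, -0.01390576, -0.14255933],
       [ 0.14277549, -0.01603344, -0.98962523]]), 't': array([7.68625390e-04, 5.21199362e-01, 1.36821220e+00])} [0.32046907 0.02995327 1.42830542]
```

View pics/scene0.png

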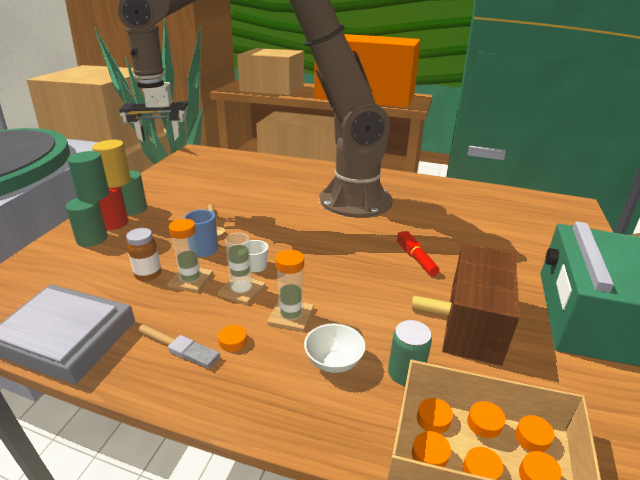

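View pics/top0.png

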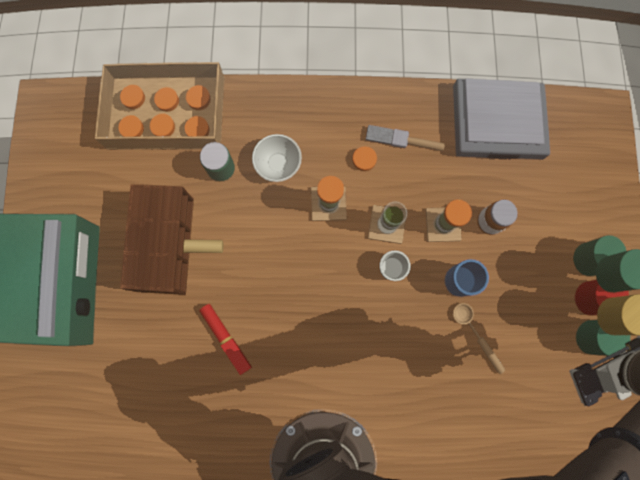

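Scene: the pale rod sticks out of the rack at top (203,246); the open tube is at top (394,215), beside capped tubes at (330,190) and (457,213); the pot is at (468,279). Rod look-alikes are the red rod (226,340), the brush (405,138) and the whisk/ladle (480,335). The pale wooden one in the rack fits the description. I'll confirm it with an enlarged crop and measure.

```bash
cat > h.py <<'E'
from cell import arm
import cv2,numpy as np
from scipy.spatial.transform import Rotation as Ro
def ray(p,uv):
    K=p["camera_matrix"]; d=np.array([p["k1"],0,0,0,0.])
    x=cv2.undistortPoints(np.array([[uv]],float),K,d)[0,0]
    R=np.array(p["R"]); return -R.T@p["t"], R.T@np.array([x[0],x[1],1])
def onz(p,uv,z):
    c,d=ray(p,uv); return c+d*(z-c[2])/d[2]
def proj(p,X):
    R=np.array(p["R"]); 
    return cv2.projectPoints(np.array([X],float),cv2.Rodrigues(R)[0],np.array(p["t"],float),p["camera_matrix"],np.array([p["k1"],0,0,0,0.]))[0][0,0]
E
python3 - <<'E'
from h import *
im=cv2.imread("pics/top0.png"); p=arm.camera_params("top")
hsv=cv2.cvtColor(im,cv2.COLOR_BGR2HSV)
def comps(m,box,mina=40):
    x0,y0,x1,y1=box; mm=np.zeros_like(m); mm[y0:y1,x0:x1]=m[y0:y1,x0:x1]
    n,l,s,c=cv2.connectedComponentsWithStats(mm)
    return [(s[i],c[i],np.argwhere(l==i)[:,::-1]) for i in range(1,n) if s[i][4]>=mina]
print("rod hsv",hsv[246,205],"wood",hsv[270,230], "pot",hsv[279,453])
m=cv2.inRange(hsv,(18,90,140),(32,255,255))
for s,c,q in comps(m,(170,220,250,270)):
    r=cv2.minAreaRect(q.astype(np.float32)); print("rod",s,c,r,[onz(p,b,.02).round(4) for b in cv2.boxPoints(r)])
m=cv2.inRange(hsv,(100,80,40),(125,255,255))
for s,c,q in comps(m,(430,245,510,305)):
    (e)=cv2.minEnclosingCircle(q.astype(np.float32)); print("pot",s,c,e,onz(p,e[0],.105))
m=cv2.inRange(hsv,(4,180,120),(14,255,255))
for s,c,q in comps(m,(300,160,500,240)):
    e=cv2.fitEllipse(cv2.convexHull(q.astype(np.int32))); print("cap",s,e,onz(p,e[0],.162))
a=cv2.resize(im[180:305,360:510],None,fx=4,fy=4,interpolation=cv2.INTER_CUBIC)[:500,:600]
b=cv2.resize(im[180:305,115:240],None,fx=2,fy=2,interpolation=cv2.INTER_CUBIC)
o=np.zeros((500,850,3),np.uint8);o[:,:600]=a;o[:250,600:]=b
sc=cv2.imread("pics/scene0.png"); o[250:,600:]=cv2.resize(sc[215:315,180:280],(250,250),interpolation=cv2.INTER_CUBIC)
cv2.imwrite("pics/crop.png",cv2.resize(o,(799,470)))
E
```

```text
rod hsv [ 20 104 186] wood [ 14 131 154] pot [109  67  84]
rod [184 240  39  12 438] [203.35159817 245.17351598] ((203.0, 245.5), (11.0, 38.0), 90.0) [array([0.5303, 0.3451, 0.02  ]), array([0.5316, 0.2511, 0.02  ]), array([0.5045, 0.2501, 0.02  ]), array([0.5031, 0.3439, 0.02  ])]
pot [454 260  34  35 238] [467.65966387 278.29411765] ((469.8328857421875, 277.0633544921875), 17.6127872467041) [ 0.44059383 -0.33327328  0.105     ]
```

View pics/crop.png

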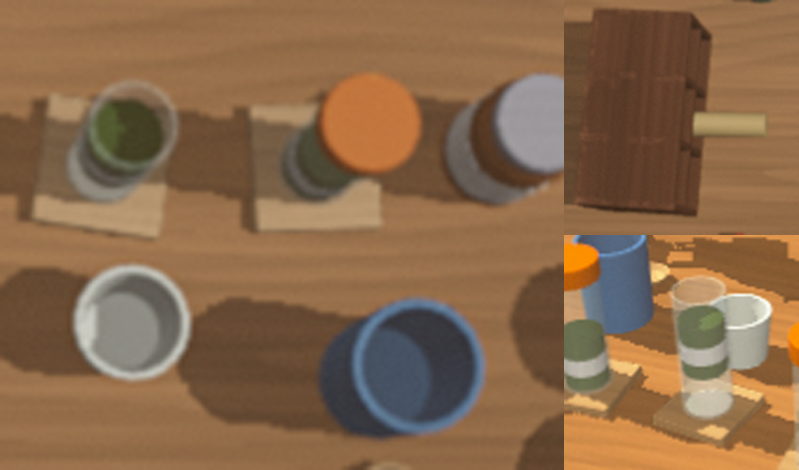

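Confirmed: the rod is the pale shaft in the rack. The open tube, with its clear rim and green roll inside, has its rim centre at about px (395.4,213.0), and the pot mouth is at (471.4,277.3). I'll start moving toward the rod in a straight line, clear of everything.

>>> send_rows --increments '[[9,[2.6,-3.1,0],[0,0,0]],[9,[2.6,-3.1,0],[0,0,0]],[9,[2.6,-3.1,0],[0,0,0]],[9,[2.6,-3.1,0],[0,0,0]],[9,[2.6,-3.1,0],[0,0,0]]]'

```text
clock: 0.6
position: [0.2997, -0.383, 0.2265]
ee_rot: [-3.081, -0.611, 0.0]
force: [0.5, -0.4, 0.5]
width: 0.984
gripper_force: 0.0
```

```bash
cat >> h.py <<'E'
import json
def log():
    o=arm.observe(); open("log.txt","a").write(json.dumps([list(o["joints"]),list(o["position"]),list(o["ee_rot"])])+"\n")
    R=Ro.from_rotvec(o["ee_rot"]).as_matrix()
    print("t",round(o["clock"],2),"p",o["position"].round(4),"x",R[:,0].round(3),"z",R[:,2].round(3),"q",o["joints"].round(3),"F",o["force"].round(1),"w",round(o["width"]*9.18,2),"g",round(o["gripper_force"],1)); return o,R
def to(p,R,X,n):  # tool-frame shift cm per row
    print("rows",n,"shift cm each",(R.T@(np.array(X)-p)*100/n).round(2))
E
python3 - <<'E'
from h import *
open("log.txt","w").write(json.dumps([[1.07644559,0.43524157,0.02499367,1.57410731,-0.01160167,1.13400923,-0.07507537],[0.23836523,-0.57719478,0.22592973],[-3.08001533,-0.611031365,0.000730165]])+"\n")
log()
p=arm.camera_params("top")
print("rim",onz(p,(395.4,213),.15),"pot",onz(p,(471.4,277.3),.105))
for n,uv in dict(cup=(395,266),jar=(503,212),bowl=(277,158)).items(): print(n,onz(p,uv,.06))
E
```

```text
t 0.6 p [ 0.2997 -0.383   0.2265] x [ 0.924  0.382 -0.   ] z [-0.  0. -1.] q [ 0.844  0.214 -0.056  1.897  0.014  1.031 -0.397] F [ 0.5 -0.4  0.5] w 9.04 g 0.0
rim [ 0.57862968 -0.15422425  0.15      ] pot [ 0.44007474 -0.33698322  0.105     ]
cup [ 0.46925617 -0.16535699  0.06      ]
jar [ 0.60450119 -0.43323406  0.06      ]
bowl [0.72832632 0.11913762 0.06      ]
```

>>> send_rows --increments '[[9,[2.6,-3.1,0],[0,0,0]],[9,[2.6,-3.1,0],[0,0,0]],[9,[2.6,-3.1,0],[0,0,0]],[9,[2.6,-3.1,0],[0,0,0]],[9,[2.6,-3.1,0],[0,0,0]]]'

```text
clock: 1.1
position: [0.3606, -0.1902, 0.2267]
ee_rot: [3.081, 0.611, -0.0]
force: [0.0, 0.1, 0.2]
width: 0.98
gripper_force: 0.0
```

```bash
python3 -c "from h import *;log()"
```

```text
t 1.1 p [ 0.3606 -0.1902  0.2267] x [ 0.924  0.382 -0.   ] z [-0. -0. -1.] q [ 0.564  0.094 -0.226  2.047  0.025  1.004 -0.853] F [0.  0.1 0.2] w 8.99 g 0.0
```

>>> send_rows --increments '[[9,[2.6,-3.1,0],[0,0,-0.12]],[9,[2.3,-3.3,0],[0,0,-0.12]],[9,[1.9,-3.6,0],[0,0,-0.12]],[9,[1.5,-3.8,0],[0,0,-0.12]],[9,[1.0,-3.9,0],[0,0,-0.12]]]'

```text
clock: 1.6
position: [0.3322, -0.0002, 0.2267]
ee_rot: [-2.758, -1.503, -0.001]
force: [0.9, 0.6, 0.1]
width: 0.978
gripper_force: 0.0
```

```bash
python3 -c "from h import *;log()"
```

```text
t 1.6 p [ 3.322e-01 -2.000e-04  2.267e-01] x [0.542 0.84  0.001] z [ 0.     0.001 -1.   ] q [ 0.338 -0.027 -0.474  2.17  -0.015  0.995 -0.7  ] F [0.9 0.6 0.1] w 8.98 g 0.0
```

>>> send_rows --increments '[[9,[2,-2,0],[0,0,-0.12]],[9,[2,-2,0],[0,0,-0.12]],[9,[2,-2,0],[0,0,-0.12]],[9,[2,-1,0],[0,0,-0.12]],[9,[2,-1,0],[0,0,-0.1]]]'

```text
clock: 2.1
position: [0.2914, 0.1212, 0.2267]
ee_rot: [2.214, 2.228, -0.0]
force: [-0.9, 0.4, 0.8]
width: 0.983
gripper_force: 0.0
```

```bash
python3 - <<'E'
from h import *
o,R=log(); to(o["position"],R,[.515,.262,.15],3)
from scipy.optimize import least_squares
L=[json.loads(l) for l in open("log.txt")]
def fk(q,k):
    h,b,e,L1,e2,L2,e3,d=k
    s=np.array([-1,1,-1,1,-1,1,-1])
    r=Ro.from_euler("z",s[0]*q[0]); p=np.array([0,0,h])
    r=r*Ro.from_euler("y",q[1]); p=p+r.apply([0,0,L1])
    r=r*Ro.from_euler("z",s[2]*q[2]); p=p+r.apply([e,0,0])
    r=r*Ro.from_euler("y",q[3]); p=p+r.apply([e2,0,L2])
    r=r*Ro.from_euler("z",s[4]*q[4])*Ro.from_euler("y",q[5]); p=p+r.apply([e3,0,d])
    r=r*Ro.from_euler("z",s[6]*q[6]); return p,r
f=lambda k:np.concatenate([(fk(q,k)[0]-p)for q,p,_ in L]+[.01*(k-np.array([.3,0,0,.4,0,.4,0,.25]))*.1])
s=least_squares(f,[.3,0,0,.4,0,.4,0,.25]); print(s.x.round(3),f(s.x).round(4))
for q,p,v in L:
    print((fk(q,s.x)[1].inv()*Ro.from_rotvec(v)).as_rotvec().round(3))
E
```

```text
t 2.1 p [0.2914 0.1212 0.2267] x [-0.006  1.    -0.   ] z [ 0. -0. -1.] q [ 0.152 -0.053 -0.659  2.187 -0.038  0.996 -0.48 ] F [-0.9  0.4  0.8] w 9.03 g 0.0
rows 3 shift cm each [4.65 7.48 2.56]
[ 4.247  0.    -0.034  0.555  0.223  0.415 -0.151  4.163] [ 0.0475  0.0182 -0.0022  0.0341  0.0457  0.0028  0.0132  0.0564  0.0024
 -0.004   0.0475 -0.001  -0.0109  0.0345 -0.002   0.0039  0.     -0.
  0.0002  0.0002  0.     -0.0002  0.0039]
[-0.    -0.     1.571]
[-0.    -0.     1.571]
[ 0.    -0.     1.571]
[0.    0.    1.571]
[ 0.    -0.     1.571]
```

>>> send_rows --increments '[[9,[2.8,4.0,1.5],[0,0,0]],[9,[2.8,4.0,1.5],[0,0,0]],[9,[2.8,4.0,1.5],[0,0,0]],[9,[2.8,4.0,1.5],[0,0,0]],[9,[2.8,4.0,1.5],[0,0,0]]]'

```text
clock: 2.6
position: [0.4889, 0.2584, 0.1518]
ee_rot: [-2.221, -2.222, 0.002]
force: [0.7, -0.1, 1.3]
width: 0.979
gripper_force: 0.0
```

>>> send_rows --increments '[[9,[0,2.4,0],[0,0,0]],[9,[0,0,0],[0,0,0]]]'

```text
clock: 2.8
position: [0.514, 0.2575, 0.1517]
ee_rot: [-2.222, -2.22, 0.001]
force: [0.8, -0.1, -0.2]
width: 0.979
gripper_force: 0.0
```

```bash
cat >> h.py <<'E'
def rot(q):
    r=Ro.identity()
    for a,s,v in zip("zyzyzyz",[-1,1,-1,1,-1,1,-1],q): r=r*Ro.from_euler(a,s*v)
    return r
def fk(q,k):
    # k: h, then offsets after j1..: shoulder lateral, L1,e1,y1, L2,e2,y2, d,e3,y3
    h,y0,L1,e1,L2,e2,y2,d,e3=k
    r=Ro.from_euler("z",-q[0]); p=np.array([0,0,h])+r.apply([0,y0,0])
    r=r*Ro.from_euler("y",q[1])*Ro.from_euler("z",-q[2]); p=p+r.apply([e1,y2,L1])
    r=r*Ro.from_euler("y",q[3])*Ro.from_euler("z",-q[4]); p=p+r.apply([e2,0,L2])
    r=r*Ro.from_euler("y",q[5]); p=p+r.apply([e3,0,d])
    return p,r*Ro.from_euler("z",-q[6])*Ro.from_euler("z",np.pi/2)
K0=np.array([.3,0,.4,0,.4,0,0,.3,0])
def fit():
    from scipy.optimize import least_squares
    L=[json.loads(l) for l in open("log.txt")]
    f=lambda k:np.concatenate([(fk(q,k)[0]-p)for q,p,_ in L]+[.003*(k-K0)])
    s=least_squares(f,K0); r=f(s.x)[:3*len(L)]; print("fit",s.x.round(3),"max res",abs(r).max().round(4)); return s.x
E
python3 - <<'E'
from h import *
o,R=log(); fit()
p=arm.camera_params("wrist"); im=arm.get_image("wrist"); cv2.imwrite("pics/w1.png",im[:,:,::-1])
print(-np.array(p["R"]).T@p["t"], np.array(p["R"])@R)
print("proj foot",proj(p,[.517,.2505,.02]))
E
```

```text
t 2.8 p [0.514  0.2575 0.1517] x [ 0.001  1.    -0.   ] z [-0.001 -0.    -1.   ] q [-0.113  0.509 -0.63   1.75   0.348  0.998 -0.876] F [ 0.8 -0.1 -0.2] w 8.98 g 0.0
fit [ 0.251 -0.036  0.558 -0.     0.427 -0.    -0.017  0.35  -0.001] max res 0.0
[0.51499122 0.3286185  0.30934121] [[-6.19099138e-04  9.99999319e-01 -9.89330218e-04]
 [-9.64483164e-01 -8.58435867e-04 -2.64142935e-01]
 [-2.64143605e-01  7.90661675e-04  9.64483038e-01]]
proj foot [320.29178692 240.4759293 ]
```

View pics/w1.png

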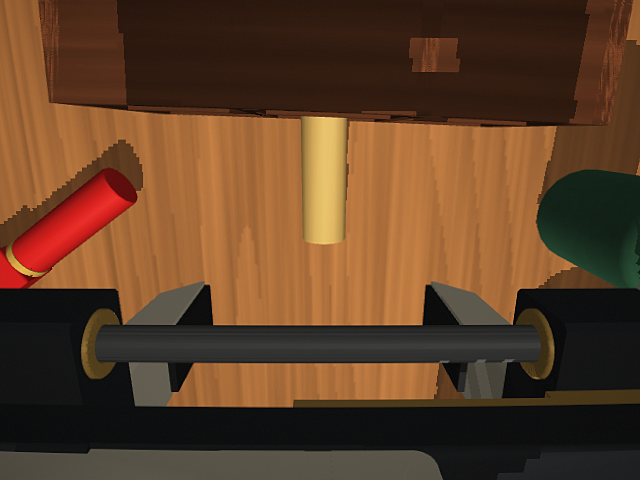

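The wrist view shows the rod foot at px (324,243), with its axis parallel to y and about 3 mm further in x than the top-view estimate. I'll descend and grip near the foot.

>>> send_rows --increments '[[9,[0.4,0.3,3.5],[0,0,0]],[9,[0.4,0.3,3.5],[0,0,0]],[9,[0,0,3.5],[0,0,0]],[9,[0,0,2.5],[0,0,0]],[9,[0,0,1.3],[0,0,0]]]'

```text
clock: 3.35
position: [0.5155, 0.2644, 0.0086]
ee_rot: [-2.22, -2.222, 0.005]
force: [-1.2, 0.0, 0.1]
width: 0.983
gripper_force: 0.0
```

>>> send_rows --increments '[[2.5,[0,0,0],[0,0,0]],[2.5,[0,0,0],[0,0,0]],[2.5,[0,0,0],[0,0,0]],[2.5,[0,0,0],[0,0,0]],[2.5,[0,0,0],[0,0,0]]]' --force 30

```text
clock: 3.85
position: [0.518, 0.2658, 0.0112]
ee_rot: [2.22, 2.222, 0.002]
force: [0.4, -0.0, -0.1]
width: 0.598
gripper_force: 0.0
```

```bash
python3 -c "
from h import *;log();fit()"
```

```text
t 3.85 p [0.518  0.2658 0.0112] x [-0.001  1.     0.001] z [ 0.001  0.001 -1.   ] q [-0.201  0.688 -0.53   1.849  0.498  0.738 -1.007] F [ 0.4 -0.  -0.1] w 5.49 g 0.0
fit [ 0.254 -0.036  0.558 -0.     0.427 -0.    -0.017  0.353 -0.   ] max res 0.0001
```

>>> send_rows --increments '[[2.5,[0,0,0.2],[0,0,0]],[2.5,[0,0,0],[0,0,0]],[2.5,[0,0,0],[0,0,0]],[2.5,[0,0,0],[0,0,0]],[2.5,[0,0,0],[0,0,0]]]' --force 30

```text
clock: 4.35
position: [0.5175, 0.2655, 0.0082]
ee_rot: [2.221, 2.222, -0.0]
force: [0.0, -0.0, -1.1]
width: 0.339
gripper_force: 30.0
```

>>> send_rows --increments '[[2.5,[-1,0,0],[0,0,0]],[2.5,[-2,0,0],[0,0,0]],[2.5,[-2.5,0,0],[0,0,0]],[2.5,[-2.5,0,0],[0,0,0]],[2.5,[-2,0,0],[0,0,0]]]'

```text
clock: 4.85
position: [0.5174, 0.1633, 0.0081]
ee_rot: [2.221, 2.221, -0.001]
force: [0.2, 0.7, -1.4]
width: 0.339
gripper_force: 30.0
```

```bash
python3 -c "
from h import *;log();fit()"
```

```text
t 4.85 p [0.5174 0.1633 0.0081] x [-0.     1.    -0.001] z [-0.    -0.001 -1.   ] q [-0.023  0.649 -0.534  1.949  0.512  0.681 -0.876] F [ 0.2  0.7 -1.4] w 3.11 g 30.0
fit [ 0.257 -0.036  0.558 -0.     0.427 -0.    -0.017  0.356 -0.   ] max res 0.0001
```

```bash
cat >> h.py <<'E'
LO=np.array([-2.62,-.44,-1.27,.08,-1.32,.12,-2.74]);HI=np.array([2.62,2.09,1.32,2.57,4.46,2,2.74])
def KD(d): return np.array([d-.0995,-.036,.558,0,.427,0,-.017,d,0])
def ik(X,R,q0,k,w=.01):
    from scipy.optimize import least_squares
    R=Ro.from_matrix(R)
    def f(q):
        p,r=fk(q,k); return np.concatenate([10*(p-X),3*(r.inv()*R).as_rotvec(),w*(q-q0)])
    s=least_squares(f,np.clip(q0,LO+.02,HI-.02),bounds=(LO+.01,HI-.01),max_nfev=200)
    return s.x,np.linalg.norm(f(s.x)[:6])
def Rt(phi,tilt,flip=0):
    # tool z tilted by tilt from down towards azimuth phi; tool y horizontal, perpendicular to phi
    h=np.array([np.cos(phi),np.sin(phi),0]); z=np.sin(tilt)*h-np.cos(tilt)*np.array([0,0,1.])
    x=np.cos(tilt)*h+np.sin(tilt)*np.array([0,0,1.]); 
    if flip: x=-x
    return np.stack([x,np.cross(z,x),z],1)
E
python3 - <<'E'
from h import *
q0=np.array(json.loads(open("log.txt").read().splitlines()[-1])[0])
seeds=[q0]+[np.array([0.2,.6,a,1.8,b,1.2,c]) for a in(-.6,.6) for b in(-.8,1.5,3.1) for c in(-1.2,1.2)]
for d in(.3,.4):
  k=KD(d)
  for T in(50,65):
    for ph in range(0,360,45):
      for fl in (0,1):
        row=[]
        for name,g in dict(ram=(.579,-.154,.235),ramup=(.579,-.154,.32),pot=(.44,-.335,.17),potup=(.44,-.335,.28)).items():
            R=Rt(np.radians(ph),np.radians(T),fl); X=np.array(g)+.019*R[:,2]
            best=min((( e,tuple(q)) for q,e in (ik(X,R,s,k,.003) for s in seeds)),key=lambda t:t[0])
            row.append((round(best[0],3)))
        if max(row)<.06: print(d,T,ph,fl,row,np.round(best[1],2))
E
```

```text
0.3 50 0 0 [np.float64(0.0), np.float64(0.0), np.float64(0.0), np.float64(0.0)] [ 1.11  0.18 -0.3   2.14 -1.31  0.57  0.33]
0.3 50 45 0 [np.float64(0.0), np.float64(0.0), np.float64(0.0), np.float64(0.0)] [ 0.45  0.46  0.7   1.84 -1.09  1.52  0.77]
0.3 50 45 1 [np.float64(0.0), np.float64(0.0), np.float64(0.0), np.float64(0.0)] [ 0.38  0.49  0.8   1.85 -1.12  1.56 -2.34]
0.3 50 90 0 [np.float64(0.0), np.float64(0.0), np.float64(0.0), np.float64(0.0)] [ 0.86  0.62 -0.07  1.42 -0.54  1.76  0.88]
0.3 50 90 1 [np.float64(0.0), np.float64(0.0), np.float64(0.0), np.float64(0.0)] [ 0.4   0.71  0.74  1.47 -0.79  1.98 -1.92]
0.3 50 225 0 [np.float64(0.0), np.float64(0.0), np.float64(0.0), np.float64(0.0)] [-0.1   0.51  0.46  1.69  0.56  1.43  2.5 ]
0.3 50 225 1 [np.float64(0.0), np.float64(0.0), np.float64(0.0), np.float64(0.0)] [ 0.53  0.53 -0.47  1.64  0.84  1.72 -0.92]
0.3 50 270 0 [np.float64(0.0), np.float64(0.0), np.float64(0.0), np.float64(0.0)] [ 0.42  0.26 -0.32  2.03  1.13  1.12  2.58]
0.3 50 270 1 [np.float64(0.0), np.float64(0.0), np.float64(0.0), np.float64(0.0)] [ 0.28  0.25 -0.
[... 3582 characters left out ...]
at64(0.0), np.float64(0.0)] [ 0.99  0.9  -0.11  1.18 -0.59  1.99  0.9 ]
0.4 65 90 1 [np.float64(0.0), np.float64(0.0), np.float64(0.0), np.float64(0.0)] [ 0.98  0.9  -0.11  1.18 -0.6   1.99 -2.24]
0.4 65 225 0 [np.float64(0.0), np.float64(0.0), np.float64(0.0), np.float64(0.0)] [-0.24  0.76  0.49  1.6   0.57  1.56  2.38]
0.4 65 225 1 [np.float64(0.0), np.float64(0.0), np.float64(0.0), np.float64(0.0)] [-0.36  0.82  0.7   1.61  0.47  1.49 -0.66]
0.4 65 270 0 [np.float64(0.0), np.float64(0.0), np.float64(0.0), np.float64(0.0)] [ 0.28  0.47 -0.54  2.17  1.3   1.5   2.07]
0.4 65 270 1 [np.float64(0.0), np.float64(0.0), np.float64(0.0), np.float64(0.0)] [ 0.26  0.47 -0.51  2.17  1.29  1.48 -1.07]
```

Plan: drag the rod further onto the clear bench (foot toward -y) and release it. Then take the handle with the tool tilted 30° and stand it up by turning 90° about the tool's y.

>>> send_rows --increments '[[2.5,[-3,-0.6,0],[0,0,0]],[2.5,[-4,-1.2,0],[0,0,0]],[2.5,[-4,-1.2,0],[0,0,0]],[2.5,[-4,-1.2,0],[0,0,0]],[2.5,[-4,-1.2,0],[0,0,0]]]'

```text
clock: 5.35
position: [0.4627, -0.0265, 0.0083]
ee_rot: [2.221, 2.222, -0.001]
force: [1.1, 0.1, -1.6]
width: 0.341
gripper_force: 30.0
```

>>> send_rows --increments '[[2.5,[0,0,0],[0,0,0]],[9,[0,0,0.2],[0,0,0]],[9,[0,0,0],[0,0,0]],[9,[0,0,0],[0,0,0]],[9,[0,0,0],[0,0,0]]]'

```text
clock: 5.85
position: [0.4641, -0.0233, 0.0064]
ee_rot: [-2.218, -2.225, -0.001]
force: [0.0, -0.5, -0.0]
width: 0.64
gripper_force: 0.0
```

>>> send_rows --increments '[[9,[0,0,-2],[0,0,0]],[9,[0,0,-4],[0,0,0]],[9,[0,0,-4],[0,0,0]],[9,[1,0,-4],[0,0,0]],[9,[2,0,-2],[0,0,0]]]'

```text
clock: 6.35
position: [0.4651, 0.0057, 0.1693]
ee_rot: [2.22, 2.219, 0.004]
force: [0.7, -0.6, -0.1]
width: 0.975
gripper_force: 0.0
```

```bash
python3 - <<'E'
from h import *
o,R=log(); k=fit()
p=arm.camera_params("wrist"); im=arm.get_image("wrist"); cv2.imwrite("pics/w2.png",im[:,:,::-1])
for y in (-.06,.04,.125): print(y,proj(p,[.46,y,.016]))
q0=o["joints"]
print(R.T@Rt(np.pi/2,-np.pi/6), )
for nm,ph,t,g in [("pick",90,-30,(.463,.095,.022)),("pickup",90,-30,(.463,.095,.2)),("mid",90,15,(.463,.09,.25)),("mid2",70,40,(.47,.05,.3)),("stand",45,60,(.47,.0,.33)),("over",45,60,(.579,-.154,.335)),("ram",45,60,(.579,-.154,.23)),("potup",45,60,(.44,-.335,.3)),("pot",45,60,(.44,-.335,.165))]:
    T=Rt(np.radians(ph),np.radians(t)); q0,e=ik(np.array(g)+.019*T[:,2],T,q0,KD(.36),.02); print(nm,q0.round(2),round(e,3))
E
```

```text
t 6.35 p [0.4651 0.0057 0.1693] x [ 0.  1. -0.] z [ 0.004 -0.    -1.   ] q [ 0.471  0.332 -0.741  1.982  0.28   0.926 -0.412] F [ 0.7 -0.6 -0.1] w 8.95 g 0.0
fit [ 0.263 -0.036  0.558 -0.     0.427 -0.    -0.017  0.361 -0.   ] max res 0.0001
-0.06 [309.52720324 301.74334022]
0.04 [308.75710775 180.85048761]
0.125 [308.04843076  61.69648724]
[[ 8.66246505e-01  8.37687180e-05 -4.99616838e-01]
 [-1.87570671e-03  9.99993484e-01 -3.08447613e-03]
 [ 4.99613324e-01  3.60905133e-03  8.66241018e-01]]
pick [-0.29  0.71 -0.46  1.99  0.81  1.06 -1.32] 0.0
pickup [-0.22  0.44 -0.53  1.87  0.61  1.34 -1.04] 0.0
mid [ 0.44  0.25 -0.67  1.92 -0.12  0.97 -0.14] 0.0
mid2 [ 0.81  0.2  -0.63  2.02 -0.72  0.97  0.26] 0.0
stand [ 1.25  0.15 -0.79  2.28 -1.31  0.91  0.66] 0.001
over [ 1.14  0.43 -0.62  1.89 -1.03  0.96  0.47] 0.0
ram [ 1.13  0.59 -0.64  1.98 -1.1   0.8   0.69] 0.0
potup [ 1.4   0.55 -0.47  1.76 -0.83  1.27  0.6 ] 0.0
pot [ 1.39  0.74 -0.46  1.84 -0.83  1.09  0.8 ] 0.0
```

View pics/w2.png

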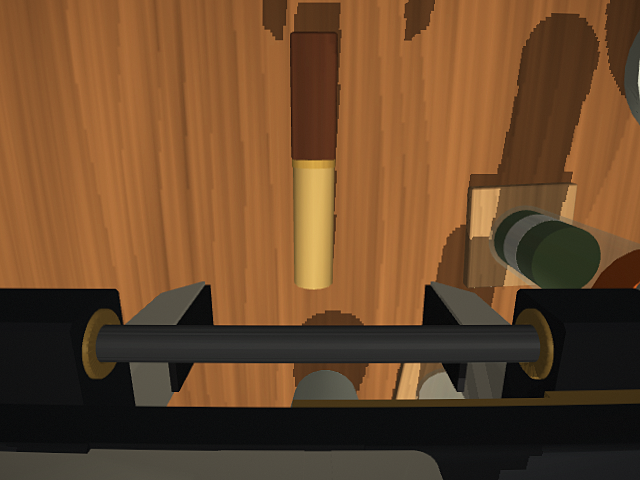

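The rod lies straight on the bench with its foot at px (314,288), the handle joint at row 160 and the handle end at (314,32). I'll move over the handle and tilt by -30°.

>>> send_rows --increments '[[9,[4.3,0,0],[0,0,0]],[9,[4.3,0,0],[0,0,0]],[9,[4.3,0,0],[0,0,0]],[9,[0,0,0],[0,-0.1,0]],[9,[0,0,0],[0,-0.1,0]]]'

```text
clock: 6.9
position: [0.4637, 0.1358, 0.1666]
ee_rot: [2.111, 2.116, -0.214]
force: [-0.2, -0.2, -0.4]
width: 0.978
gripper_force: 0.0
```

>>> send_rows --increments '[[9,[0,0,0],[0,-0.1,0]],[9,[0,0,0],[0,-0.1,0]],[9,[0,0,0],[0,-0.1,0]],[9,[0,0,0],[0,-0.024,0]],[9,[0,0,0],[0,0,0]]]' --force 55

```text
clock: 7.4
position: [0.4631, 0.1359, 0.1654]
ee_rot: [1.923, 1.932, -0.517]
force: [0.1, -0.1, 0.3]
width: 0.981
gripper_force: 0.0
```

```bash
python3 - <<'E'
from h import *
o,R=log(); k=fit(); to(o["position"],R,[.4645,.0955,.0115],1)
print((Ro.from_matrix(R).inv()*Ro.from_matrix(Rt(np.pi/2,-np.pi/6))).as_rotvec().round(3))
q0=o["joints"]
for ph in (60,75):
  for nm,ph,t,g in [("pick",90,-30,(.463,.105,.028)),("pickup",90,-30,(.463,.095,.2)),("mid",90,15,(.463,.09,.25)),("mid2",80,40,(.47,.05,.3)),("stand",ph,60,(.47,.0,.33)),("over",ph,60,(.579,-.154,.335)),("ram",ph,60,(.579,-.154,.23)),("potup",ph,60,(.44,-.335,.3)),("pot",ph,60,(.44,-.335,.165))]:
    T=Rt(np.radians(ph),np.radians(t)); q0,e=ik(np.array(g)+.019*T[:,2],T,q0,k,.02); print(nm,q0.round(2),round(e,3))
E
```

```text
t 7.4 p [0.4631 0.1359 0.1654] x [-0.004  0.866 -0.5  ] z [ 0.    -0.5   -0.866] q [-0.273  0.529 -0.601  1.817  0.63   1.378 -1.148] F [ 0.1 -0.1  0.3] w 9.01 g 0.0
fit [ 0.272 -0.036  0.558 -0.     0.428 -0.    -0.017  0.37  -0.   ] max res 0.0001
rows 1 shift cm each [ 4.18  0.16 15.35]
[ 0.    -0.001  0.004]
pick [-0.27  0.73 -0.52  1.97  0.82  1.11 -1.34] 0.0
pickup [-0.19  0.46 -0.6   1.86  0.63  1.36 -1.07] 0.0
mid [ 0.55  0.28 -0.8   1.91 -0.07  0.97 -0.19] 0.0
mid2 [ 1.    0.34 -0.91  1.93 -0.52  1.02  0.23] 0.0
stand [ 1.35  0.36 -0.96  2.12 -0.97  0.97  0.56] 0.0
over [ 1.2   0.59 -0.77  1.7  -0.74  1.12  0.38] 0.0
ram [ 1.18  0.73 -0.75  1.78 -0.72  0.96  0.52] 0.0
potup [ 1.44  0.7  -0.65  1.56 -0.58  1.42  0.53] 0.0
pot [ 1.42  0.87 -0.62  1.64 -0.52  1.24  0.66] 0.0
pick [-0.33  0.71 -0.43  1.98  0.77  1.07 -1.3 ] 0.001
pickup [-0.26  0.44 -0.5   1.87  0.6   1.33 -1.04] 0.0
mid [ 0.39  0.24 -0.59  1.92 -0.15  0.97 -0.11] 0.0
mid2 [ 0.77  0.26 -0.6   1.95 -0.64  1.07  0.35] 0.0
stand [ 1.01  0.39 -0.61  1.97 -0.87  1.23  0.63] 0.0
over [ 0.96  0.64 -0.49  1.52 -0.73  1.43  0.5 ] 0.0
ram [ 0.95  0.75 -0.48  1.6  -0.7   1.29  0.63] 0.0
potup [ 1.2   0.74 -0.4   1.4  -0.58  1.69  0.68] 0.0
pot [ 1.2   0.88 -0.38  1.48 -0.52  1.51  0.81] 0.0
```

>>> send_rows --increments '[[9,[1.5,0.1,3.5],[0,0,0]],[9,[1.5,0.05,3.5],[0,0,0]],[9,[1.2,0,3.5],[0,0,0]],[9,[0,0,3],[0,0,0]],[7,[0,0,1.8],[0,0,0]]]'

```text
clock: 7.9
position: [0.4645, 0.0916, 0.0113]
ee_rot: [1.929, 1.927, -0.519]
force: [-0.0, 0.1, 0.3]
width: 0.936
gripper_force: 0.0
```

>>> send_rows --increments '[[2.5,[0,0,0],[0,0,0]],[2.5,[0,0,0],[0,0,0]],[2.5,[0,0,0],[0,0,0]],[2.5,[0,0,0],[0,0,0]],[2.5,[0,0,0],[0,0,0]]]' --force 55

```text
clock: 8.4
position: [0.4656, 0.095, 0.0135]
ee_rot: [1.926, 1.928, -0.514]
force: [1.0, -0.3, 0.2]
width: 0.506
gripper_force: 0.0
```

>>> send_rows --increments '[[2.5,[0,0,0],[0,0,0]],[2.5,[0,0,0],[0,0,0]],[2.5,[0,0,0],[0,0,0]],[2.5,[0,0,0],[0,0,0]]]' --force 55

```text
clock: 8.8
position: [0.465, 0.0945, 0.013]
ee_rot: [1.925, 1.928, -0.517]
force: [-3.0, 1.4, 6.0]
width: 0.344
gripper_force: 54.9
```

```bash
python3 - <<'E'
from h import *
o,R=log()
print("grasp pt",o["position"]-.019*R[:,2])
E
```

```text
t 8.8 p [0.465  0.0945 0.013 ] x [-0.001  0.866 -0.5  ] z [ 0.    -0.5   -0.866] q [-0.274  0.723 -0.516  1.968  0.815  1.11  -1.334] F [-3.   1.4  6. ] w 3.16 g 54.9
grasp pt [0.46496281 0.10403502 0.02946496]
```

>>> send_rows --increments '[[2.5,[-1,0,-1.7],[0,0,0]],[2.5,[-2,0,-3.5],[0,0,0]],[2.5,[-2,0,-3.5],[0,0,0]],[2.5,[-2,0,-3.5],[0,0,0]],[2.5,[-2.5,0,-4.3],[0,0,0]]]'

```text
clock: 9.3
position: [0.4645, 0.0943, 0.2037]
ee_rot: [1.926, 1.929, -0.519]
force: [1.6, -0.7, -4.6]
width: 0.343
gripper_force: 54.9
```

>>> send_rows --increments '[[2.5,[-2,0,-3.5],[0,0,0]],[2.5,[0,0,0],[0,0.12,0]],[2.5,[0,0,0],[0,0.12,0]],[2.5,[0,0,0],[0,0.12,0]],[2.5,[0,0,0],[0,0.12,0]]]'

```text
clock: 9.8
position: [0.4654, 0.095, 0.2439]
ee_rot: [2.199, 2.202, -0.042]
force: [-1.0, 0.3, -3.8]
width: 0.341
gripper_force: 54.9
```

>>> send_rows --increments '[[2.5,[0,0,0],[0,0.12,0]],[2.5,[0,0,0],[0,0.12,0]],[2.5,[0,0,0],[0,0.12,0]],[2.5,[0,0,0],[0,0.12,0]],[2.5,[0,0,0],[0,0.12,0]]]'

```text
clock: 10.3
position: [0.4654, 0.094, 0.2437]
ee_rot: [-1.905, -1.906, -0.549]
force: [0.2, -0.4, -2.9]
width: 0.343
gripper_force: 54.9
```

```bash
python3 - <<'E'
from h import *
o,R=log()
print("grasp pt",o["position"]-.019*R[:,2])
print((Ro.from_matrix(R).inv()*Ro.from_matrix(Rt(np.pi/2,np.pi/3))).as_rotvec().round(3))
E
```

```text
t 10.3 p [0.4654 0.094  0.2437] x [-0.001  0.848  0.531] z [ 0.002  0.531 -0.848] q [ 0.737  0.341 -0.791  1.929 -0.385  0.987  0.195] F [ 0.2 -0.4 -2.9] w 3.14 g 54.9
grasp pt [0.46537575 0.08393906 0.2598368 ]
[0.002 0.488 0.001]
```

>>> send_rows --increments '[[2.5,[0,0,0],[0,0.122,0]],[2.5,[0,0,0],[0,0.122,0]],[2.5,[0,0,0],[0,0.122,0]],[2.5,[0,0,0],[0,0.122,0]],[2.5,[2.6,0,-1.5],[0,0,0]]]'

```text
clock: 10.8
position: [0.4641, 0.0903, 0.2657]
ee_rot: [-1.585, -1.56, -0.91]
force: [-0.4, -1.9, -2.6]
width: 0.346
gripper_force: 54.9
```

>>> send_rows --increments '[[2.5,[2.6,0,-1.5],[0,0,0]],[2.5,[2.6,0,-1.5],[0,0,0]],[2.5,[0,0,0],[-0.1,0,0.058]],[2.5,[0,0,0],[-0.1,0,0.058]],[2.5,[0,0,0],[-0.1,0,0.058]]]'

```text
clock: 11.3
position: [0.4652, 0.0942, 0.3325]
ee_rot: [-1.901, -1.328, -1.092]
force: [-0.8, 1.7, -1.9]
width: 0.346
gripper_force: 54.9
```

```bash
python3 - <<'E'
from h import *
o,R=log(); fit()
g=o["position"]-.019*R[:,2]; print("grasp pt",g)
print((Ro.from_matrix(R).inv()*Ro.from_matrix(Rt(np.radians(70),np.pi/3))).as_rotvec().round(3))
to(g,R,[.579,-.154,.35],8)
for n in("scene","top"):
    im=arm.get_image(n); cv2.imwrite(f"pics/{n}1.png",im[:,:,::-1])
im=cv2.imread("pics/scene1.png")
cv2.imwrite("pics/s1c.png",cv2.resize(im[40:320,120:500],None,fx=2,fy=2))
E
```

```text
t 11.3 p [0.4652 0.0942 0.3325] x [0.173 0.473 0.864] z [ 0.297  0.811 -0.504] q [ 1.208  0.337 -0.978  2.108 -0.96   0.999  0.532] F [-0.8  1.7 -1.9] w 3.18 g 54.9
fit [ 0.272 -0.037  0.558 -0.     0.428 -0.    -0.017  0.37   0.   ] max res 0.0002
grasp pt [0.45958715 0.07876149 0.34212259]
[ 0.002  0.005 -0.001]
rows 8 shift cm each [-1.03  2.4  -1.96]
```

View pics/s1c.png

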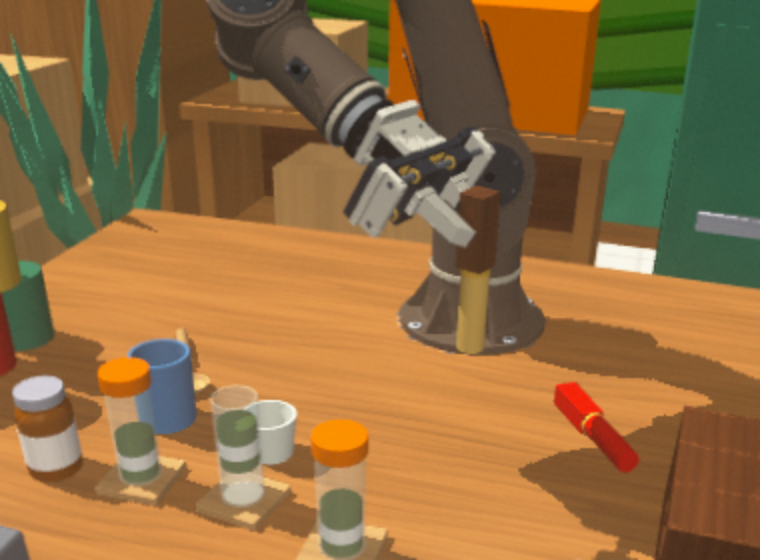

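The rod is held upright, with its foot at about scene px (356,216). I'll move over the tube.

>>> send_rows --increments '[[2.5,[-1,2.4,-2],[0,0,0]],[2.5,[-1,2.4,-2],[0,0,0]],[2.5,[-1,2.4,-2],[0,0,0]],[2.5,[-1,2.4,-2],[0,0,0]],[2.5,[-1,2.4,-2],[0,0,0]]]'

```text
clock: 11.9
position: [0.541, -0.0527, 0.3395]
ee_rot: [-1.895, -1.334, -1.088]
force: [0.7, 1.3, -2.3]
width: 0.343
gripper_force: 54.9
```

>>> send_rows --increments '[[2.5,[-1,2.4,-2],[0,0,0]],[2.5,[-1,2.4,-1.9],[0,0,0]],[2.5,[-1.2,2.4,-1.7],[0,0,0]],[2.5,[0,0,0],[0,0,0]]]'

```text
clock: 12.3
position: [0.5883, -0.1413, 0.3382]
ee_rot: [-1.901, -1.329, -1.09]
force: [1.3, -0.7, -3.9]
width: 0.342
gripper_force: 54.9
```

```bash
python3 - <<'E'
from h import *
o,R=log()
g=o["position"]-.019*R[:,2]; print("grasp pt",g)
ps,pt=arm.camera_params("scene"),arm.camera_params("top")
def tri(a,b):
    c1,d1=ray(ps,a);c2,d2=ray(pt,b); A=np.stack([d1,-d2],1); s=np.linalg.lstsq(A,c2-c1,rcond=None)[0]
    u,v=c1+s[0]*d1,c2+s[1]*d2; return (u+v)/2,np.linalg.norm(u-v)
print("rim tri",tri((238,238.5),(395.4,213)),"scene on z",onz(ps,(238,238.5),.15))
im={}
for n in("scene","top"):
    im[n]=cv2.cvtColor(arm.get_image(n),cv2.COLOR_RGB2BGR); cv2.imwrite(f"pics/{n}2.png",im[n])
hs=cv2.cvtColor(im["scene"],cv2.COLOR_BGR2HSV)
e=[proj(ps,g+[0,0,dz]) for dz in(.03,-.05,-.153)]; print("exp px",e)
a=cv2.resize(im["scene"][130:260,190:290],(600,780))[:600]
a=cv2.resize(im["scene"][125:275,180:280],(400,600),interpolation=cv2.INTER_CUBIC)
b=cv2.resize(im["top"][160:260,350:450],(400,400),interpolation=cv2.INTER_CUBIC)
c=np.zeros((600,800,3),np.uint8);c[:,:400]=a;c[:400,400:]=b
cv2.imwrite("pics/c2.png",c)
E
```

```text
t 12.3 p [ 0.5883 -0.1413  0.3382] x [0.174 0.474 0.863] z [ 0.296  0.811 -0.505] q [ 1.129  0.657 -0.754  1.543 -0.628  1.293  0.35 ] F [ 1.3 -0.7 -3.9] w 3.14 g 54.9
grasp pt [ 0.58268813 -0.15672741  0.3478328 ]
rim tri (array([ 0.57839655, -0.15302838,  0.14808313]), np.float64(0.0031269421609838016)) scene on z [ 0.581136   -0.14981931  0.15      ]
exp px [array([226.00381986, 140.85785958]), array([229.28025892, 177.77661256]), array([233.27582749, 220.95694566])]
```

View pics/c2.png

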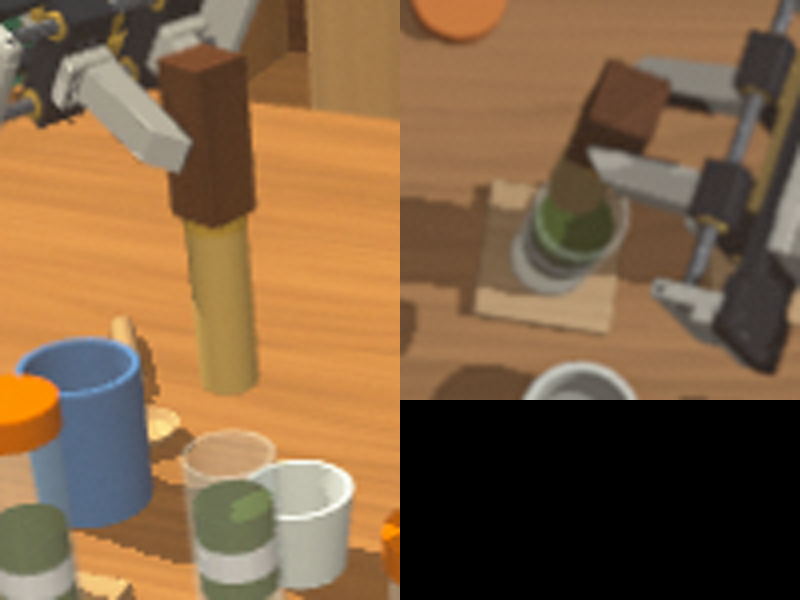

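```bash
python3 - <<'E'
from h import *
o,R=log(); g=o["position"]-.019*R[:,2]
ps,pt=arm.camera_params("scene"),arm.camera_params("top")
print("foot scene",onz(ps,(237.3,220.8),g[2]-.151),"rim scene",onz(ps,(237,238.6),.15),"rim top",onz(pt,(395.4,213),.15), "rim top now",onz(pt,(350+180/4,160+212/4),.15))
h=np.array([np.cos(np.radians(70)),np.sin(np.radians(70)),0]); f=g+.0135*h-[0,0,.151]; print("foot model",f,"proj",proj(ps,f),proj(pt,f))
print("joint px scene",proj(ps,f+[0,0,.1]),"top",proj(ps,f+[0,0,.185]))
to(f,R,[.580,-.152,.155],3)
E
```

```text
t 12.4 p [ 0.5865 -0.1365  0.3396] x [0.171 0.473 0.864] z [ 0.292  0.813 -0.503] q [ 1.129  0.654 -0.758  1.549 -0.631  1.293  0.351] F [-0.5  0.9 -3.3] w 3.18 g 54.9
foot scene [ 0.58459973 -0.14569857  0.19816497] rim scene [ 0.58225291 -0.15177367  0.15      ] rim top [ 0.57862968 -0.15422425  0.15      ] rim top now [ 0.57861382 -0.15332224  0.15      ]
foot model [ 0.58555438 -0.13931351  0.19816497] proj [239.75116789 221.44936718] [391.66124495 205.36254246]
joint px scene [236.19656869 179.21377558] top [233.00435528 139.60929993]
rows 3 shift cm each [-1.48 -0.03  0.33]
```

>>> send_rows --increments '[[2.5,[-1.9,0,0.3],[0,0,0]],[2.5,[-1.9,0,0.3],[0,0,0]],[2.5,[0,0,0],[0,0,0]],[2.5,[0,0,0],[0,0,0]]]'

```text
clock: 12.8
position: [0.5809, -0.1488, 0.3045]
ee_rot: [-1.895, -1.33, -1.09]
force: [0.7, -0.0, -3.3]
width: 0.346
gripper_force: 54.9
```

```bash
python3 - <<'E'
from h import *
im={}
o,R=log()
for n in("scene","top"):
    im[n]=cv2.cvtColor(arm.get_image(n),cv2.COLOR_RGB2BGR); cv2.imwrite(f"pics/{n}3.png",im[n])
o,R=log(); g=o["position"]-.019*R[:,2]
ps,pt=arm.camera_params("scene"),arm.camera_params("top")
h=np.array([np.cos(np.radians(70)),np.sin(np.radians(70)),0]); f=g+.0135*h-[0,0,.151]; print("foot model",f,"proj",proj(ps,f),proj(pt,f))
a=cv2.resize(im["scene"][165:265,205:271],(396,600),interpolation=cv2.INTER_CUBIC)
b=cv2.resize(im["top"][160:260,350:417],(402,600),interpolation=cv2.INTER_CUBIC)
cv2.imwrite("pics/c3.png",np.hstack([a,b]))
E
```

```text
t 12.8 p [ 0.5809 -0.1488  0.3045] x [0.172 0.472 0.865] z [ 0.293  0.814 -0.502] q [ 1.14   0.695 -0.745  1.574 -0.613  1.265  0.399] F [ 0.7 -0.  -3.3] w 3.17 g 54.9
t 12.9 p [ 0.5815 -0.1483  0.3059] x [0.169 0.473 0.865] z [ 0.293  0.813 -0.502] q [ 1.139  0.694 -0.746  1.573 -0.613  1.265  0.399] F [ 0.5  0.6 -2.3] w 3.17 g 54.9
foot model [ 0.58051824 -0.15107656  0.16440422] proj [237.10955484 232.78133868] [394.89974524 210.86497836]
```

View pics/c3.png

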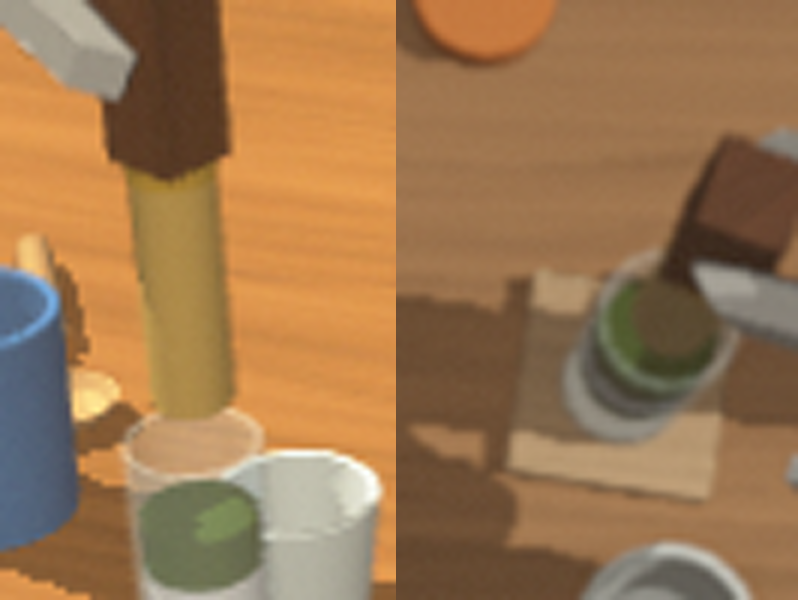

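The foot is centred over the tube mouth to within about 2 mm in both views (scene foot at crop (192,402), rim at (193,445)). I'll ram it down gently and watch the force.

>>> send_rows --increments '[[2.5,[-0.69,0,0.4],[0,0,0]],[2.5,[-0.69,0,0.4],[0,0,0]],[2.5,[-0.69,0,0.4],[0,0,0]],[2.5,[-0.69,0,0.4],[0,0,0]],[2.5,[-0.43,0,0.25],[0,0,0]]]' --force 60

```text
clock: 13.4
position: [0.5812, -0.1487, 0.2673]
ee_rot: [-1.895, -1.331, -1.09]
force: [0.3, -0.8, -3.6]
width: 0.344
gripper_force: 59.9
```

>>> send_rows --increments '[[2.5,[-0.43,0,0.25],[0,0,0]],[2.5,[-0.43,0,0.25],[0,0,0]],[2.5,[-0.43,0,0.25],[0,0,0]],[2.5,[-0.43,0,0.25],[0,0,0]],[2.5,[-0.43,0,0.25],[0,0,0]]]'

```text
clock: 13.9
position: [0.5818, -0.1484, 0.2447]
ee_rot: [-1.894, -1.332, -1.093]
force: [-2.5, -0.9, 5.5]
width: 0.342
gripper_force: 59.9
```

```bash
python3 - <<'E'
from h import *
o,R=log(); g=o["position"]-.019*R[:,2]; print(g[2]-.151)
E
```

```text
t 13.9 p [ 0.5818 -0.1484  0.2447] x [0.169 0.472 0.865] z [ 0.294  0.814 -0.501] q [ 1.131  0.765 -0.731  1.622 -0.594  1.182  0.47 ] F [-2.5 -0.9  5.5] w 3.14 g 59.9
0.10318620403488096
```

Contact and pushing (about 9 N net). I'll continue.

>>> send_rows --increments '[[2.5,[-0.43,0,0.25],[0,0,0]],[2.5,[-0.43,0,0.25],[0,0,0]],[2.5,[-0.43,0,0.25],[0,0,0]],[2.5,[-0.43,0,0.25],[0,0,0]],[2.5,[-0.35,0,0.2],[0,0,0]]]'

```text
clock: 14.4
position: [0.5818, -0.1485, 0.2206]
ee_rot: [-1.894, -1.332, -1.092]
force: [-2.5, -1.3, 5.1]
width: 0.345
gripper_force: 59.9
```

>>> send_rows --increments '[[2.5,[-0.2,0,0.12],[0,0,0]],[2.5,[-0.2,0,0.12],[0,0,0]],[2.5,[-0.2,0,0.12],[0,0,0]]]'

```text
clock: 14.7
position: [0.5817, -0.1486, 0.213]
ee_rot: [-1.895, -1.332, -1.091]
force: [-1.8, -0.6, 4.9]
width: 0.344
gripper_force: 59.9
```

```bash
python3 - <<'E'
from h import *
o,R=log(); g=o["position"]-.019*R[:,2]; print(g[2]-.151)
E
```

```text
t 14.7 p [ 0.5817 -0.1486  0.213 ] x [0.169 0.473 0.865] z [ 0.294  0.813 -0.502] q [ 1.125  0.805 -0.722  1.641 -0.583  1.141  0.504] F [-1.8 -0.6  4.9] w 3.16 g 59.9
0.07155998418936088
```

Still sliding with no hard stop yet, since the foot offset is uncertain. I'll go on in small steps until the force rises.

>>> send_rows --increments '[[2.5,[-0.2,0,0.12],[0,0,0]],[2.5,[-0.2,0,0.12],[0,0,0]],[2.5,[-0.2,0,0.12],[0,0,0]]]'

```text
clock: 15.0
position: [0.5833, -0.1466, 0.2116]
ee_rot: [-1.887, -1.332, -1.099]
force: [-9.2, -5.3, 40.3]
width: 0.343
gripper_force: 60.0
```

```bash
python3 - <<'E'
from h import *
o,R=log(); print(o["position"][2]+.019*.5-.151)
im=cv2.cvtColor(arm.get_image("scene"),cv2.COLOR_RGB2BGR); cv2.imwrite("pics/s4.png",cv2.resize(im[190:310,180:280],(500,600),interpolation=cv2.INTER_CUBIC))
E
```

```text
t 15.0 p [ 0.5833 -0.1466  0.2116] x [0.164 0.468 0.868] z [ 0.295  0.817 -0.496] q [ 1.125  0.811 -0.725  1.642 -0.587  1.138  0.511] F [-9.2 -5.3 40.3] w 3.15 g 60.0
0.07012367191043598
```

View pics/s4.png

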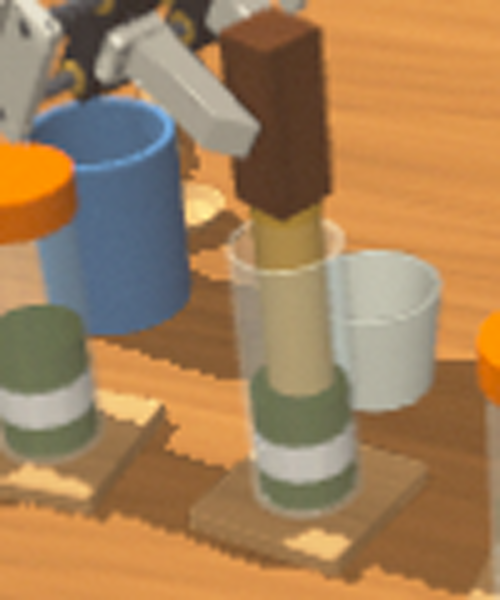

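The roll is home: it sits on the tube foot level with the neighbouring finished one, and it took a 40 N firm press. I'll hold briefly and then withdraw.

>>> send_rows --increments '[[2.5,[0,0,0],[0,0,0]],[2.5,[0,0,0],[0,0,0]],[2.5,[1.0,0,-0.6],[0,0,0]],[2.5,[2.2,0,-1.25],[0,0,0]],[2.5,[2.6,0,-1.5],[0,0,0]]]'

```text
clock: 15.55
position: [0.5808, -0.1489, 0.2713]
ee_rot: [-1.897, -1.33, -1.088]
force: [0.7, -0.2, -2.7]
width: 0.342
gripper_force: 59.8
```

>>> send_rows --increments '[[2.5,[2.6,0,-1.5],[0,0,0]],[2.5,[2.6,0,-1.5],[0,0,0]],[2.5,[0.9,0,-0.5],[0,0,0]],[2.5,[0,0,0],[0,0,0]]]'

```text
clock: 15.95
position: [0.5819, -0.1482, 0.3432]
ee_rot: [-1.897, -1.334, -1.091]
force: [0.4, 0.3, -3.4]
width: 0.338
gripper_force: 59.8
```

```bash
python3 - <<'E'
from h import *
o,R=log(); g=o["position"]-.019*R[:,2]
h=np.array([np.cos(np.radians(70)),np.sin(np.radians(70)),0]); f=g+.0135*h-[0,0,.147]; print("foot",f)
pt,ps=arm.camera_params("top"),arm.camera_params("scene"); P=onz(pt,(471.4,277.3),.105); print("pot",P)
# pot from scene: rim ellipse centre in first scene crop
im=cv2.imread("pics/scene0.png"); hs=cv2.cvtColor(im,cv2.COLOR_BGR2HSV)
im=cv2.cvtColor(arm.get_image("scene"),cv2.COLOR_RGB2BGR); cv2.imwrite("pics/s5.png",im)
print("pot scene",onz(ps,(180+103/5,190+131/5),.105))
to(f,R,[P[0],P[1],f[2]],8)
k=fit(); q0=o["joints"]
for ph in(70,50):
  for z in(.33,.165):
    T=Rt(np.radians(ph),np.pi/3); q0,e=ik(np.array([.436,-.348,z])+.019*T[:,2],T,q0,k,.02); print(ph,z,q0.round(2),round(e,3))
E
```

```text
t 15.95 p [ 0.5819 -0.1482  0.3432] x [0.169 0.475 0.863] z [ 0.294  0.812 -0.504] q [ 1.142  0.654 -0.753  1.535 -0.625  1.315  0.354] F [ 0.4  0.3 -3.4] w 3.1 g 59.8
foot [ 0.58094286 -0.1509284   0.20576208]
pot [ 0.44007474 -0.33698322  0.105     ]
pot scene [ 0.44203471 -0.33164083  0.105     ]
rows 8 shift cm each [-1.4  -0.87 -2.41]
fit [ 0.272 -0.037  0.558  0.     0.427  0.    -0.017  0.37  -0.   ] max res 0.0003
70 0.33 [ 1.39  0.75 -0.67  1.38 -0.49  1.62  0.5 ] 0.0
70 0.165 [ 1.37  0.93 -0.63  1.49 -0.41  1.41  0.65] 0.0
50 0.33 [ 1.52  0.62 -0.66  1.63 -0.67  1.34  0.48] 0.0
50 0.165 [ 1.5   0.83 -0.62  1.74 -0.62  1.12  0.67] 0.0
```

>>> send_rows --increments '[[2.5,[-1.4,-0.87,-2.4],[0,0,0]],[2.5,[-1.4,-0.87,-2.4],[0,0,0]],[2.5,[-1.4,-0.87,-2.4],[0,0,0]],[2.5,[-1.4,-0.87,-2.4],[0,0,0]],[2.5,[-1.4,-0.87,-2.4],[0,0,0]]]'

```text
clock: 16.5
position: [0.4922, -0.2649, 0.3402]
ee_rot: [-1.895, -1.329, -1.089]
force: [0.4, -0.5, -2.7]
width: 0.348
gripper_force: 59.8
```

>>> send_rows --increments '[[2.5,[-1.4,-0.87,-2.4],[0,0,0]],[2.5,[0,0,0],[-0.112,0,0.065]],[2.5,[0,0,0],[-0.112,0,0.065]],[2.5,[0,0,0],[-0.112,0,0.065]],[2.5,[0,0,0],[-0.112,0,0.065]]]'

```text
clock: 17.0
position: [0.4748, -0.2882, 0.3399]
ee_rot: [-2.312, -0.841, -1.328]
force: [-0.1, -0.3, -2.6]
width: 0.345
gripper_force: 59.8
```

>>> send_rows --increments '[[2.5,[0,0,0],[0,0,0]],[2.5,[0,0,0],[0,0,0]]]'

```text
clock: 17.2
position: [0.4752, -0.2871, 0.3416]
ee_rot: [-2.306, -0.852, -1.326]
force: [0.0, 0.9, -2.7]
width: 0.346
gripper_force: 59.8
```

```bash
cat > f.py <<'E'
from h import *
o,R=log(); g=o["position"]-.019*R[:,2]; z=R[:,2]; h=np.array([z[0],z[1],0]);h/=np.linalg.norm(h)
f=g+.0135*h-[0,0,.147]; print("foot",f,"phi",np.degrees(np.arctan2(h[1],h[0])))
print("tilt err",(Ro.from_matrix(R).inv()*Ro.from_matrix(Rt(np.arctan2(h[1],h[0]),np.pi/3))).as_rotvec().round(3),"down:",(R.T@[0,0,-1]).round(3))
to(f,R,[.441,-.335,f[2]],4)
E
python3 f.py
```

```text
t 17.2 p [ 0.4752 -0.2871  0.3416] x [0.382 0.327 0.864] z [ 0.656  0.563 -0.503] q [ 1.544  0.476 -0.7    1.807 -0.828  1.165  0.456] F [ 0.   0.9 -2.7] w 3.18 g 59.8
foot [ 0.47295787 -0.28902988  0.20412477] phi 40.60960977705939
tilt err [ 0.     0.004 -0.001] down: [-0.864  0.001  0.503]
rows 4 shift cm each [-0.68  0.35 -1.17]
```

>>> send_rows --increments '[[2.5,[-0.7,0.35,-1.2],[0,0,0]],[2.5,[-0.7,0.35,-1.2],[0,0,0]],[2.5,[-0.7,0.35,-1.2],[0,0,0]],[2.5,[-0.7,0.35,-1.1],[0,0,0]],[2.5,[-1.73,0,1.0],[0,0,0]]]'

```text
clock: 17.7
position: [0.443, -0.3376, 0.3231]
ee_rot: [-2.312, -0.852, -1.332]
force: [0.1, 0.8, -3.1]
width: 0.342
gripper_force: 59.8
```

>>> send_rows --increments '[[2.5,[-1.73,0,1.0],[0,0,0]],[2.5,[-1.73,0,1.0],[0,0,0]],[2.5,[-1.3,0,0.75],[0,0,0]],[2.5,[0,0,0],[0,0,0]],[2.5,[0,0,0],[0,0,0]]]'

```text
clock: 18.2
position: [0.4436, -0.3339, 0.2676]
ee_rot: [-2.307, -0.851, -1.329]
force: [-0.5, 0.8, -1.6]
width: 0.345
gripper_force: 59.8
```

```bash
python3 - <<'E'
exec(open("f.py").read())
im={}
for n in("scene","top"):
    im[n]=cv2.cvtColor(arm.get_image(n),cv2.COLOR_RGB2BGR)
a=cv2.resize(im["scene"][100:275,65:240],(400,400),interpolation=cv2.INTER_CUBIC)
b=cv2.resize(im["top"][230:400,420:590],(400,400),interpolation=cv2.INTER_CUBIC)
cv2.imwrite("pics/c6.png",np.hstack([a,b]))
E
```

```text
t 18.2 p [ 0.4436 -0.3339  0.2676] x [0.381 0.326 0.865] z [ 0.658  0.561 -0.502] q [ 1.576  0.607 -0.653  1.806 -0.765  1.136  0.567] F [-0.5  0.8 -1.6] w 3.16 g 59.8
foot [ 0.44132845 -0.33576947  0.13017348] phi 40.46871614778752
tilt err [-0.     0.002  0.001] down: [-0.865 -0.001  0.502]
rows 4 shift cm each [ 0.   -0.02  0.01]
```

View pics/c6.png

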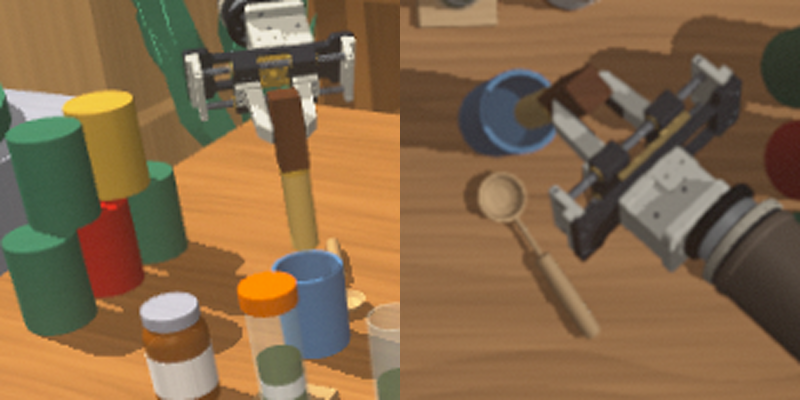

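The foot is over the pot mouth, perhaps 6 mm toward -y (top crop foot about (533,113), rim centre (515,112), partly parallax). I'll nudge it +y and lower it.

>>> send_rows --increments '[[2.5,[0.2,-0.46,0.34],[0,0,0]],[2.5,[-2.16,0,1.25],[0,0,0]],[2.5,[-2.16,0,1.25],[0,0,0]],[2.5,[-2.16,0,1.25],[0,0,0]],[2.5,[-1.73,0,1.0],[0,0,0]]]'

```text
clock: 18.8
position: [0.4433, -0.3274, 0.1717]
ee_rot: [-2.308, -0.852, -1.328]
force: [-0.3, -0.1, -3.9]
width: 0.345
gripper_force: 59.8
```

>>> send_rows --increments '[[2.5,[-0.69,0,0.4],[0,0,0]],[2.5,[-0.43,0,0.25],[0,0,0]],[2.5,[-0.26,0,0.15],[0,0,0]],[2.5,[0,0,0],[0,0,0]]]'

```text
clock: 19.2
position: [0.4436, -0.3278, 0.157]
ee_rot: [-2.308, -0.853, -1.329]
force: [-0.1, 0.7, -3.5]
width: 0.344
gripper_force: 59.8
```

```bash
python3 f.py
```

```text
t 19.2 p [ 0.4436 -0.3278  0.157 ] x [0.381 0.328 0.865] z [ 0.658  0.561 -0.503] q [ 1.555  0.769 -0.635  1.884 -0.757  0.964  0.72 ] F [-0.1  0.7 -3.5] w 3.16 g 59.8
foot [ 0.44132507 -0.32970907  0.01951027] phi 40.44351847091212
tilt err [-0.     0.003  0.002] down: [-0.865 -0.002  0.503]
rows 4 shift cm each [-0.05  0.1  -0.08]
```

Foot is about 11 mm above the pot floor. I'll lower slowly to contact.

>>> send_rows --increments '[[2.5,[-0.3,0,0.17],[0,0,0]],[2.5,[-0.26,0,0.15],[0,0,0]],[2.5,[-0.2,0,0.1],[0,0,0]],[2.5,[-0.1,0,0.06],[0,0,0]]]'

```text
clock: 19.6
position: [0.4432, -0.3278, 0.1464]
ee_rot: [-2.307, -0.852, -1.328]
force: [-0.6, -0.4, -3.0]
width: 0.342
gripper_force: 59.8
```

>>> send_rows --increments '[[2.5,[-0.17,0,0.1],[0,0,0]],[2.5,[0,0,0],[0,0,0]]]'

```text
clock: 19.8
position: [0.4439, -0.3274, 0.1461]
ee_rot: [-2.305, -0.852, -1.331]
force: [-4.5, -0.8, 7.4]
width: 0.343
gripper_force: 59.8
```

>>> send_rows --increments '[[2.5,[0.1,0,-0.06],[0,0,0]],[4.5,[0,0,0],[0,0,0]],[6,[0,0,0],[0,0,0]],[7,[0,0,0],[0,0,0]],[7,[0,0,0],[0,0,0]]]'

```text
clock: 20.3
position: [0.4433, -0.3277, 0.1458]
ee_rot: [-2.307, -0.852, -1.328]
force: [-0.4, -0.2, 0.5]
width: 0.643
gripper_force: 0.0
```

>>> send_rows --increments '[[7.5,[0,0,0],[0,0,0]],[7.5,[0,0,0],[0,0,0]],[7.5,[0,0,0],[0,0,0]],[7.5,[0,0,0],[0,0,0]],[7.5,[0.43,0,-0.25],[0,0,0]]]'

```text
clock: 20.8
position: [0.443, -0.3276, 0.1504]
ee_rot: [-2.307, -0.851, -1.328]
force: [0.4, -1.0, -0.8]
width: 0.818
gripper_force: 0.0
```

```bash
python3 - <<'E'
exec(open("f.py").read())
im={}
for n in("scene","top"):
    im[n]=cv2.cvtColor(arm.get_image(n),cv2.COLOR_RGB2BGR)
a=cv2.resize(im["scene"][100:275,65:240],(400,400),interpolation=cv2.INTER_CUBIC)
b=cv2.resize(im["top"][230:400,420:590],(400,400),interpolation=cv2.INTER_CUBIC)
cv2.imwrite("pics/c7.png",np.hstack([a,b]))
E
```

```text
t 20.8 p [ 0.443  -0.3276  0.1504] x [0.382 0.326 0.865] z [ 0.657  0.562 -0.502] q [ 1.554  0.78  -0.633  1.886 -0.755  0.956  0.728] F [ 0.4 -1.  -0.8] w 7.51 g 0.0
foot [ 0.44076632 -0.3294823   0.01297737] phi 40.50297575340784
tilt err [ 0.     0.003 -0.   ] down: [-0.865  0.     0.502]
rows 4 shift cm each [-0.04  0.11 -0.07]
```

>>> send_rows --increments '[[7.5,[0.87,0,-0.5],[0,0,0]],[7.5,[1.3,0,-0.75],[0,0,0]],[7.5,[1.73,0,-1.0],[0,0,0]],[7.5,[1.73,0,-1.0],[0,0,0]],[7.5,[2.16,0,-1.25],[0,0,0]]]'

```text
clock: 21.4
position: [0.4433, -0.3272, 0.2424]
ee_rot: [-2.307, -0.852, -1.328]
force: [0.3, 0.3, -0.1]
width: 0.819
gripper_force: 0.0
```

>>> send_rows --increments '[[7.5,[2.16,0,-1.25],[0,0,0]],[7.5,[2.6,0,-1.5],[0,0,0]],[7.5,[2.6,0,-1.5],[0,0,0]],[7.5,[1,0,-3],[0,0,0]],[7.5,[0,0,0],[0,0,0]]]'

```text
clock: 21.9
position: [0.4271, -0.343, 0.353]
ee_rot: [-2.313, -0.855, -1.33]
force: [0.3, -0.5, -1.2]
width: 0.818
gripper_force: 0.0
```

```bash
python3 - <<'E'
from h import *
log()
for n in("scene","top"):
    im=cv2.cvtColor(arm.get_image(n),cv2.COLOR_RGB2BGR); cv2.imwrite(f"pics/{n}8.png",im); hs=cv2.cvtColor(im,cv2.COLOR_BGR2HSV); p=arm.camera_params(n)
    for nm,z in(("top",.193),("joint",.108)): print(n,nm,"expected",proj(p,[.441,-.332,z]).round(1))
    u,v=proj(p,[.441,-.332,.16]).astype(int); w=45
    m=cv2.inRange(hs,(0,80,30),(12,255,115)); mm=np.zeros_like(m); mm[v-w:v+w,u-w:u+w]=m[v-w:v+w,u-w:u+w]
    k,l,s,c=cv2.connectedComponentsWithStats(mm)
    for i in range(1,k):
        if s[i][4]>60: print("dark wood",s[i],c[i].round(1),cv2.minAreaRect(np.argwhere(l==i)[:,::-1].astype(np.float32)))
E
```

```text
t 21.9 p [ 0.4271 -0.343   0.353 ] x [0.381 0.331 0.863] z [ 0.66   0.557 -0.505] q [ 1.618  0.5   -0.657  1.719 -0.768  1.292  0.465] F [ 0.3 -0.5 -1.2] w 7.51 g 0.0
scene top expected [196.6 185.9]
scene joint expected [200.5 215. ]
dark wood [192 186  16  31 210] [200.2 201.8] ((199.77694702148438, 201.21539306640625), (29.892370223999023, 12.403472900390625), 82.87498474121094)
top top expected [480.  273.3]
top joint expected [469.6 276.8]
dark wood [462 266  27  21 294] [475.8 276.5] ((474.93438720703125, 277.2212829589844), (17.41301727294922, 21.89430809020996), 50.19443130493164)
```

The handle stands at the expected spot in both views (scene (200,202), top (476,276)), upright, and the gripper is clear of it. I'll hand the job in.

```bash
python3 -c "
from cell import arm; print(arm.sign_off())"
```

```text
the job is handed in; nothing more can be done
None
```

The tea roll was rammed fully home and pressed with about 40 N. The rod now stands foot down in the blue pot, released, and the job was handed in at about 22 s.

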